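# Set out the beer tasting: crate to serving rack, order kept

### The job

Set out the beer tasting: move the four bottles from the pale pine crate into the dark serving rack, one in each well, in the same left-to-right order in which they stand in the crate now. Keep them upright and lower each one gently to the bottom of its well instead of dropping it; leave the red cup, the mug and the bottle opener where they are.

Things in the scene. Friction and masses are not known exactly. Their poses are not given: they have to be found in the camera images.
- yellow_bottle: closed amber glass bottle, yellow crown cap and label, 0.5 kg, 188 mm tall: body 61 mm across up to 92 mm high (bottom edge bevelled 5 mm), shoulder to 134 mm, straight neck 27 mm across from 134 to 178 mm, cap 29 mm across on top. Origin: centre of underside, z up its axis, yaw means nothing. Starts upright on the floor of one of the crate's cells (which one varies)
- green_bottle: closed amber glass bottle, green crown cap and label, 0.5 kg, 188 mm tall: body 61 mm across up to 92 mm high (bottom edge bevelled 5 mm), shoulder to 134 mm, straight neck 27 mm across from 134 to 178 mm, cap 29 mm across on top. Origin: centre of underside, z up its axis, yaw means nothing. Starts upright on the floor of one of the crate's cells (which one varies)
- white_bottle: closed amber glass bottle, white crown cap and label, 0.5 kg, 188 mm tall: body 61 mm across up to 92 mm high (bottom edge bevelled 5 mm), shoulder to 134 mm, straight neck 27 mm across from 134 to 178 mm, cap 29 mm across on top. Origin: centre of underside, z up its axis, yaw means nothing. Starts upright on the floor of one of the crate's cells (which one varies)
- blue_bottle: closed amber glass bottle, blue crown cap and label, 0.5 kg, 188 mm tall: body 61 mm across up to 92 mm high (bottom edge bevelled 5 mm), shoulder to 134 mm, straight neck 27 mm across from 134 to 178 mm, cap 29 mm across on top. Origin: centre of underside, z up its axis, yaw means nothing. Starts upright on the floor of one of the crate's cells (which one varies)
- crate: fixed open pine crate, 88 (x) by 328 (y) by 80 mm high; one row of four square cells along y, each 72 mm inside, walls 8 mm and full height, floor 8 mm thick. Cell centres: x 0, y +120, +40, -40, -120 mm. Origin: centre of underside, z up; +y is its left end seen from the robot (yaw up to 7 degrees). Stands left or right of the rack
- rack: fixed dark wooden plank, 100 (x) by 352 (y) by 40 mm high; one row of four round wells along y, 72 mm across, 22 mm deep (floor 18 mm above underside), empty at the start. Well centres: x 0, y +120, +40, -40, -120 mm. A steel handle at each end (y +-168 mm) rises to 70 mm. Origin: centre of underside, z up; +y is its left end seen from the robot (yaw up to 7 degrees)
- red_cup: bystander: empty red plastic party cup, 90 mm wide at the rim, 115 mm high, standing behind the racks as seen from the robot, in the left half. Origin: centre of its underside
- mug: bystander: white ceramic mug, 82 mm in diameter, 95 mm high, handle at its +y, standing behind the racks as seen from the robot, in the right half. Origin: centre of its underside
- opener: bystander: flat steel bottle opener, 30 mm by about 140 mm by 6 mm, lying on the table behind the racks as seen from the robot, near the middle. Origin: underside of the flat blade, near its middle
Mind the look-alikes: they are no part of the job. What is shaped like the white_bottle but pink is not meant.

How it is judged:
By the outcome, as a careful person would: the job done as asked, in the order asked, and still so for the second after the job is handed in, with the robot touching nothing.
It also fails if it takes over 96 s, if anything falls off the work surface, if the arm or the gripper's body presses on something with over 40 N, if the wrist force passes 120 N, or if a joint passes its speed limit or range.

### The arm

A 6-joint arm with a two-finger parallel gripper is mounted at the origin on the work surface. World frame = base frame: x ahead of the robot, y to its left, z up, the work surface at z = 0. Lengths are in m, angles in rad, forces in N, time in s.
With the tool pointing down it reaches from about 0.35 to 0.775 m from the base axis. Payload 7.3 kg.
Tool frame: the origin (TCP) lies on the mounting face of the last link; the fingertips stand 178 mm ahead of it and the grasp point (between the pads) lies 159 mm ahead of it (robot.grip_depth is the distance from the TCP to the grasp point, in m); z points along the fingers, y is the line along which they close (so a half turn about z gives the same grasp; the last joint's range is limited). The gripper opens to 92 mm and grips with 3 to 60 N. Pads are 19 mm wide; open, the fingers measure 130 mm over their backs; the gripper's body (75 mm by 190 mm) begins 47 mm behind the grasp point.
Start: joints at [-1.293, 0.342, 1.524, -0, 1.275, -0.146], TCP at [0.216, -0.479, 0.405] pointing down, gripper open.
Joint ranges: [-2.53, 2.53], [-0.77, 2.02], [0.04, 2.7], [-1, 4.14], [0.28, 2.66], [-3.11, 3.11]. Speed limits (rad/s): [2.57, 2.57, 3.14, 3.14, 3.14, 3.14].

### API

Orientations are given as [roll, pitch, yaw] about the fixed x, y, z axes, in that order (R = Rz(yaw) Ry(pitch) Rx(roll)).
In Python, from cell import observe, cams, robot, models gives the robot as it stands.
- The arm moves only by the shell command python3 -m jog 'ROWS' [FORCE]. ROWS is JSON, a list of rows, each a list of 3 entries, a list of its own where there are three numbers: the shift along the tool's x, y, z each as a share of 0.4 m, from -1 to 1, then the turn about the tool's z as a share of pi rad, from -1 to 1, then the closure, from 0 (fully open) to 1 (shut). In form: [[[x, y, z], turn, jaw], ...]. A call has 1 to 12 rows; each row is the pose to reach, as a shift and turn from the pose commanded when the call began, along the tool's axes at that moment, turning the shorter way round; what a row does not reach only later rows make up. A row lasts 1/8 s, in which the tool goes at most 62.5 mm and 10.7 degrees, less where a joint would pass 70% of its speed; a pose out of reach is approached as far as the arm can. A call with a number of a shift or a turn outside -1 to 1 is refused whole. A call with a gripper value outside its range is refused whole. The fingers move at their own pace and stop on an object; FORCE is the grip in N (left out, the last holds). Time passes only in rows, so rows that repeat a pose let the fingers close. It gives the time, the measured TCP pose, the force, the opening and the grip force at its end, in the units of the state.
- observe(): the state, without advancing time (a new reading comes with each control period).
- cams.read_camera(name): name is "scene" or "top"; returns the picture (400x640x3 uint8, red, green, blue); there is no depth.
- cams.camera_model(name): a dict with "camera_matrix" (3x3 intrinsics, pixels), "k1" (the pictures are not rectified: a ray, as slopes to the right and down, at radius r is drawn at 1 + k1 r^2 times it, then the intrinsics apply), "pose" (4x4, takes a point from camera to world coordinates). Camera axes: x right, y down, z forward; pixel columns grow to the right and rows downward; lengths in m; the calibration is good to about 2 mm. A picture is of the moment at which its call begins. camera_model takes no time and is no camera call.
- robot.hand_in(): hands the job in; it is judged then, once.
Trained networks look in the newest picture that a camera, given by its name, has taken for a name from the list of things; names that differ only in an ending like _2 or _b are one class to them, and where a whole thing is asked for, a point or a joint stands for the part that bears it (a point fixed in the world has none). Each returns a list of dicts, best first, with "confidence" (0 to 1); they miss things now and then, are a little off and sometimes report something else, mostly with a low value. They report only what shows in the picture. A call takes as long as a camera call. They do not tell look-alikes from the thing itself.
- models.find_in(target, camera): "position" ([x, y, z] in m, in world coordinates, good to about 4 mm: the middle of the surface that is visible of it).
- models.pinpoint(target, camera): "position" ([x, y, z] in m, in world coordinates, good to about 4 mm: a listed point, or the origin of a listed thing).
The state is a dict: "time": time; "qpos": joint angles; "qvel": joint speeds; "joint_efforts": joint torques, N m; "tool_pos": TCP position; "tool_rot": TCP orientation; "contact_force": force on the tool from outside, world axes, zero at the start; "torque": the same for the moment, N m; "opening": finger opening in m; "grip_force": force on a finger pad.
Only numpy, scipy, OpenCV 4.12 (cv2) and the standard library are available. Lean on these libraries where they do the work, as an engineer would, in place of code of your own. Each camera call takes 0.05 s, during which the arm holds its last target. There are 200 camera calls.

## Working session

There is one attempt and no reset: what is moved stays moved. The work goes in short steps, Python scripts to look and compute and a shell command to move; the robot and the scene stay as the last step left them, time stands still between calls to the robot, and variables do not carry over. Pictures are saved under pics/ and viewed, at most 14 in all, crops included, and the job is handed in when it is done.

```bash
mkdir -p pics; ls; python3 - <<'E'
from cell import observe,cams,robot,models
import cv2,numpy as np
for c in("scene","top"):
    im=cams.read_camera(c); cv2.imwrite(f"pics/{c}0.png",im[:,:,::-1]); m=cams.camera_model(c); print(c,np.round(m["camera_matrix"],1).tolist(),m["k1"],np.round(m["pose"],3).tolist())
    for t in["yellow_bottle","green_bottle","white_bottle","blue_bottle","crate","rack","red_cup","mug","opener"]:
        print(t,[(np.round(d["position"],3).tolist(),round(d["confidence"],2)) for d in models.pinpoint(t,c)][:5])
print(observe())
E
```

```text
pics
scene [[464.3, 0.0, 316.1], [0.0, 464.3, 200.6], [0.0, 0.0, 1.0]] -0.08871753355386884 [[-0.692, 0.571, -0.44, 1.223], [0.721, 0.542, -0.43, 0.523], [-0.007, -0.616, -0.788, 1.174], [0.0, 0.0, 0.0, 1.0]]
yellow_bottle [([0.508, -0.082, 0.006], 0.88)]
green_bottle [([0.512, -0.165, 0.008], 0.74)]
white_bottle [([0.423, -0.489, 0.0], 0.93), ([0.518, -0.326, 0.008], 0.79), ([0.633, -0.271, -0.004], 0.64)]
blue_bottle [([0.513, -0.237, 0.009], 0.9)]
crate [([0.511, -0.202, -0.0], 0.57)]
rack [([0.554, 0.206, 0.004], 0.74)]
red_cup [([0.743, 0.235, -0.002], 0.87)]
mug [([0.731, -0.181, 0.002], 0.72)]
opener [([0.731, 0.02, 0.002], 0.64)]
top [[364.5, 0.0, 317.0], [0.0, 364.5, 200.6], [0.0, 0.0, 1.0]] -0.04616177778124271 [[-0.009, -0.984, 0.175, 0.418], [-1.0, 0.008, -0.007, -0.078], [0.005, -0.175, -0.984, 1.053], [0.0, 0.0, 0.0, 1.0]]
yellow_bottle [([0.504, -0.085, 0.008], 0.86)]
green_bottle [([0.511, -0.158, 0.011], 0.88), ([0.499, -0.083, 0.008], 0.18)]
white_bottle [([0.521, -0.32, 0.011], 0.94), ([0.418, -0.489, 0.002], 0.93), ([0.63, -0.269, -0.002], 0.61)]
blue_bottle [([0.
[... 225 characters left out ...]
, 0.021, -0.001], 0.62)]
{'time': 1.0, 'qpos': array([-1.29296142e+00,  3.41971277e-01,  1.52408796e+00, -4.22063563e-07,
        1.27541388e+00, -1.45996039e-01]), 'qvel': array([ 0.00207716, -0.00043254, -0.00119024, -0.00033784,  0.00071852,
       -0.00079649]), 'joint_efforts': array([ 4.32518073e-04, -4.31128693e+01, -2.44482601e+01,  7.18068774e-02,
        4.83909831e-02, -2.00461250e-05]), 'tool_pos': array([ 0.21593098, -0.47853715,  0.40475963]), 'tool_rot': array([3.14147445e+00, 1.77894705e-05, 4.23831068e-01]), 'contact_force': array([0.23491727, 0.39178936, 1.25702042]), 'torque': array([-0.02037037,  0.06107595,  0.04587137]), 'grip_force': 0.0, 'opening': 0.0920464387764431}
```

View pics/top0.png

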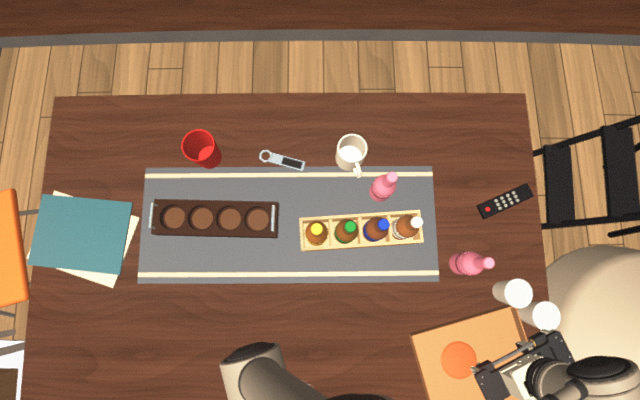

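View pics/scene0.png

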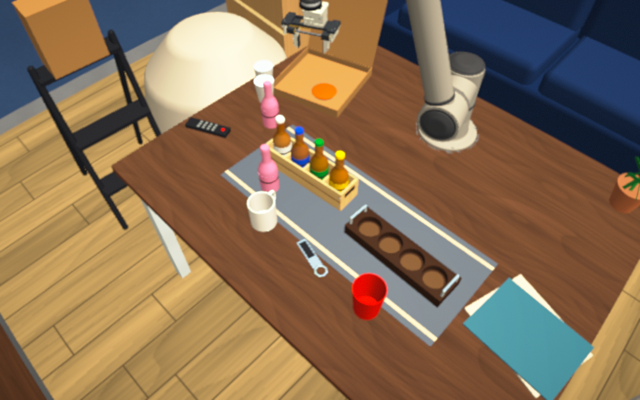

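The caps stand, in the top view, at yellow (317,229), green (350,228), blue (382,225) and white (417,222). The wells are at (174,217) to (259,219), and the pink look-alikes are at (385,185) and (470,263). Next I measure the caps and wells from both views.

```bash
cat > h.py <<'E'
from cell import observe,cams,robot,models
import cv2,numpy as np
def proj(c,P):
    m=cams.camera_model(c); T=np.linalg.inv(m["pose"]); P=np.atleast_2d(P)@T[:3,:3].T+T[:3,3]
    s=P[:,:2]/P[:,2:]; s=s*(1+m["k1"]*(s**2).sum(1,keepdims=True)); K=m["camera_matrix"]
    return s@K[:2,:2].T+K[:2,2]
def ray(c,uv):
    m=cams.camera_model(c); s=cv2.undistortPoints(np.array(uv,float).reshape(1,1,2),m["camera_matrix"],np.array([m["k1"],0,0,0,0.]))[0,0] if 0 else None
    K=m["camera_matrix"]; d=(np.array(uv,float)-K[:2,2])/np.diag(K)[:2]; s=d.copy()
    for _ in range(20): s=d/(1+m["k1"]*(s@s))
    R=m["pose"]; v=R[:3,:3]@np.r_[s,1]; return R[:3,3],v/np.linalg.norm(v)
def onplane(c,uv,z):
    o,v=ray(c,uv); return o+v*(z-o[2])/v[2]
def tri(p):
    A=0;b=0
    for c,uv in p.items():
        o,v=ray(c,uv); M=np.eye(3)-np.outer(v,v); A=A+M; b=b+M@o
    x=np.linalg.solve(A,b); return x,[round(float(np.linalg.norm(proj(c,x)[0]-uv)),1) for c,uv in p.items()]
E
python3 - <<'E'
from h import *
ims={c:cv2.imread(f"pics/{c}0.png") for c in("top","scene")}
est=dict(yellow=(.506,-.084),green=(.511,-.161),blue=(.516,-.24),white=(.52,-.323))
rng=dict(yellow=((20,120,120),(38,255,255)),green=((45,80,50),(85,255,255)),blue=((105,120,60),(130,255,255)),white=((0,0,150),(179,70,255)))
for n,(x,y) in est.items():
    p={}
    for c,im in ims.items():
        g=proj(c,[x,y,.19])[0]; hsv=cv2.cvtColor(im,cv2.COLOR_BGR2HSV); m=cv2.inRange(hsv,*map(np.array,rng[n]))
        box=np.zeros_like(m); cv2.circle(box,tuple(int(a) for a in np.round(g)),11,255,-1); m&=box
        k,l,s,ce=cv2.connectedComponentsWithStats(m); i=min(range(1,k),key=lambda i:np.linalg.norm(ce[i]-g)-s[i,4]*.1)
        p[c]=ce[i]; print(n,c,np.round(g,1),np.round(ce[i],1),s[i].tolist())
    print(n,*tri(p))
def crop(c,x0,y0,w,h,k): return cv2.resize(ims[c][y0:y0+h,x0:x0+w],None,fx=k,fy=k,interpolation=cv2.INTER_CUBIC)
a=crop("top",140,190,150,60,5); b=crop("scene",335,195,150,60*0+110,3)
b=cv2.copyMakeBorder(b,0,0,0,a.shape[1]-b.shape[1],cv2.BORDER_CONSTANT); cv2.imwrite("pics/c1.png",np.vstack([a,b])[:600])
E
```

```text
yellow top [317.4 227.9] [316.4 228.4] [311, 223, 12, 12, 116]
yellow scene [338.7 154.9] [339.8 154.6] [335, 150, 11, 11, 93]
yellow [ 0.50447931 -0.08139885  0.19211807] [0.1, 0.1]
green top [349.8 225.5] [349.8 226.3] [344, 221, 12, 12, 110]
green scene [318.4 142.9] [318.6 142. ] [314, 138, 10, 9, 69]
green [ 0.50925803 -0.16127143  0.19230645] [0.2, 0.2]
blue top [382.8 223.1] [383. 224.] [378, 219, 11, 11, 98]
blue scene [298.5 131.2] [298.9 130.2] [295, 126, 9, 9, 62]
blue [ 0.51370446 -0.24026735  0.19223524] [0.1, 0.1]
white top [417.3 221.1] [417.1 221.7] [411, 215, 13, 15, 130]
white scene [279.  119.2] [279.6 118.6] [275, 114, 10, 10, 73]
white [ 0.5183285  -0.32171771  0.19238627] [0.0, 0.0]
```

View pics/c1.png

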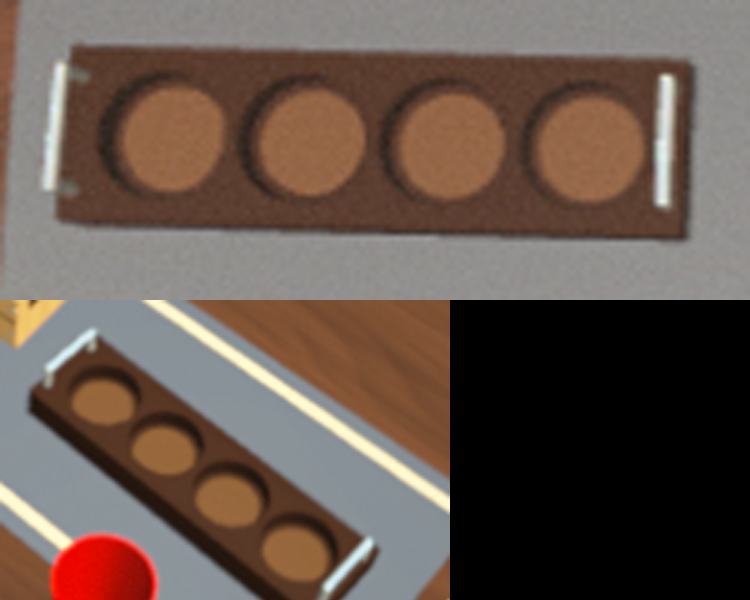

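The caps triangulate at z 0.192 m, as expected. The crop shows four empty wells, with the lighter wood floors partly hidden by the rims. I fit the rack pose to those visible floor patches in both views, leaving its height free.

```bash
python3 - <<'E'
from h import *
from scipy.optimize import minimize
S=4
M={}
for c,(x0,y0,w,h) in dict(top=(140,190,150,60),scene=(335,195,150,110)).items():
    im=cv2.resize(cv2.imread(f"pics/{c}0.png")[y0:y0+h,x0:x0+w],None,fx=S,fy=S,interpolation=cv2.INTER_CUBIC)
    hsv=cv2.cvtColor(im,cv2.COLOR_BGR2HSV); m=cv2.inRange(hsv,(5,60,118),(22,220,255))
    k,l,s,ce=cv2.connectedComponentsWithStats(m); out=np.zeros_like(m)
    for q in [(.32,.33),(.325,.25),(.55,0)]: pass
    for y in(.326,.246,.166,.086):
        u,v=((proj(c,[.554,y,.018])[0]-(x0,y0)+.5)*S).astype(int); i=l[v,u]; print(c,(u,v),s[i].tolist())
        if i: out[l==i]=255
    M[c]=(out,x0,y0)
t=np.linspace(0,2*np.pi,60); C=.036*np.c_[np.cos(t),np.sin(t)]
def pred(c,p):
    out,x0,y0=M[c]; R=np.array([[np.cos(p[2]),-np.sin(p[2])],[np.sin(p[2]),np.cos(p[2])]]); tot=np.zeros_like(out)
    for y in(.12,.04,-.04,-.12):
        ms=[]
        for z in(.018,.040):
            P=np.c_[(C+[0,y])@R.T+p[:2],np.full(60,z+p[3])]; q=(proj(c,P)-(x0,y0)+.5)*S-.5
            a=np.zeros_like(out); cv2.fillPoly(a,[np.round(q*16).astype(np.int32)],255,shift=4); ms.append(a)
        tot|=ms[0]&ms[1]
    return tot
def cost(p,cs=("top","scene")):
    return sum(1-np.sum((M[c][0]>0)&(a>0))/np.sum((M[c][0]>0)|(a>0)) for c in cs for a in [pred(c,p)])
for cs in(("top","scene"),("top",),("scene",)):
    s0=np.array([.554,.206,0,0]); f=lambda d:cost(s0+d*[.01,.01,.05,.01*(len(cs)==2)],cs)
    r=minimize(f,np.zeros(4),method="Nelder-Mead",options=dict(initial_simplex=np.vstack([np.zeros(4),np.eye(4)*.7])))
    p=s0+r.x*[.01,.01,.05,.01*(len(cs)==2)]; print(cs,np.round(p,4),r.fun)
    if len(cs)==2:
        for y in(.12,.04,-.04,-.12): print(np.round([p[0]-np.sin(p[2])*y,p[1]+np.cos(p[2])*y],4))
E
```

```text
top (np.int64(138), np.int64(115)) [98, 70, 82, 83, 5348]
top (np.int64(249), np.int64(114)) [208, 72, 84, 84, 5464]
top (np.int64(360), np.int64(113)) [319, 75, 85, 84, 5528]
top (np.int64(471), np.int64(113)) [430, 78, 85, 84, 5615]
scene (np.int64(397), np.int64(342)) [350, 304, 86, 71, 4730]
scene (np.int64(305), np.int64(274)) [261, 236, 85, 67, 4391]
scene (np.int64(218), np.int64(209)) [177, 170, 83, 63, 4001]
scene (np.int64(134), np.int64(147)) [96, 109, 82, 58, 3661]
('top', 'scene') [ 0.551   0.2041 -0.0363 -0.009 ] 0.3900930686900679
[0.5553 0.324 ]
[0.5524 0.2441]
[0.5495 0.1641]
[0.5466 0.0842]Traceback (most recent call last):
  File "<stdin>", line 28, in <module>
    res = _minimize_neldermead(fun, x0, args, callback, bounds=bounds,
                               **options)
    fxr = func(xr)
    fx = function(np.copy(x), *(wrapper_args + args))
  File "<stdin>", line 27, in <lambda>
  File "<stdin>", line 25, in cost
  File "<stdin>", line 25, in <genexpr>
  File "<stdin>", line 20, in pred
  File "h.py", line 4, in proj
    m=cams.camera_model(c); T=np.linalg.inv(m["pose"]); P=np.atleast_2d(P)@T[:3,:3].T+T[:3,3]
ValueError: time passes only in moves, steps and waits
```

```bash
sed -i 's/^def proj/import functools\ncams_model=functools.lru_cache(None)(lambda c:cams.camera_model(c))\ndef proj/; s/m=cams.camera_model(c)/m=cams_model(c)/' h.py; cat > ov.py <<'E'
from h import *
import sys
p=[float(a) for a in sys.argv[2:6]]
S=5;rows=[]
t=np.linspace(0,2*np.pi,60); C=.036*np.c_[np.cos(t),np.sin(t)]
for c,(x0,y0,w,h) in dict(top=(140,190,150,60),scene=(335,210,150,60)).items():
    if c=="scene": y0,h,Sx=195,110,4
    else: Sx=5
    im=cv2.resize(cv2.imread(f"pics/{c}0.png")[y0:y0+h,x0:x0+w],None,fx=Sx,fy=Sx,interpolation=cv2.INTER_CUBIC)
    R=np.array([[np.cos(p[2]),-np.sin(p[2])],[np.sin(p[2]),np.cos(p[2])]])
    def dr(L,z,col):
        q=(proj(c,np.c_[np.array(L)@R.T+p[:2],np.full(len(L),z+p[3])])-(x0,y0)+.5)*Sx-.5
        cv2.polylines(im,[np.round(q*16).astype(np.int32)],True,col,1,cv2.LINE_AA,4)
    for y in(.12,.04,-.04,-.12): dr(C+[0,y],.04,(0,255,255)); dr(C+[0,y],.018,(255,255,0))
    B=[(.05,.176),(.05,-.176),(-.05,-.176),(-.05,.176)]; dr(B,.04,(0,255,0)); dr(B,0,(255,0,255))
    im=im[:300] if c=="top" else cv2.resize(im,None,fx=.68,fy=.68,interpolation=cv2.INTER_AREA)
    rows.append(cv2.copyMakeBorder(im,0,0,0,750-im.shape[1],cv2.BORDER_CONSTANT))
cv2.imwrite(sys.argv[1],np.vstack(rows)[:600])
E
python3 ov.py pics/o1.png .553 .206 -.02 0
```

```text
(no output)
```

View pics/o1.png

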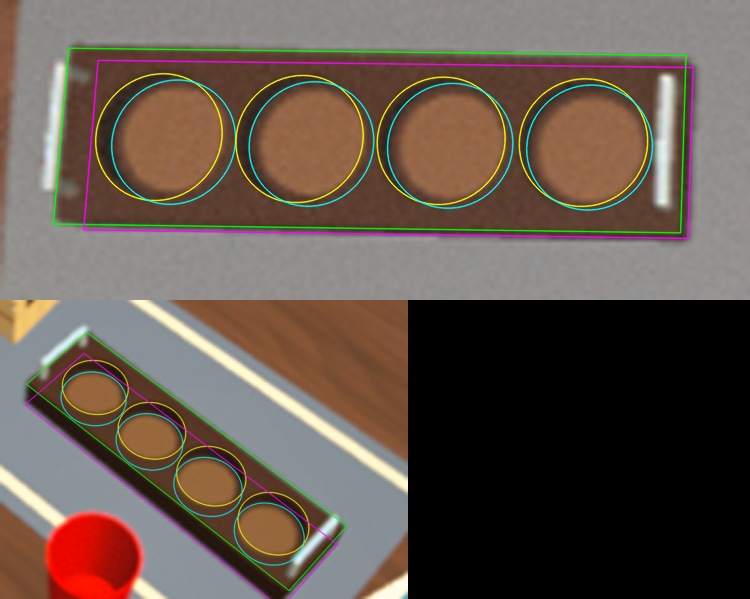

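```bash
python3 ov.py pics/o2.png .5525 .2047 -.03 0
```

```text
(no output)
```

View pics/o2.png

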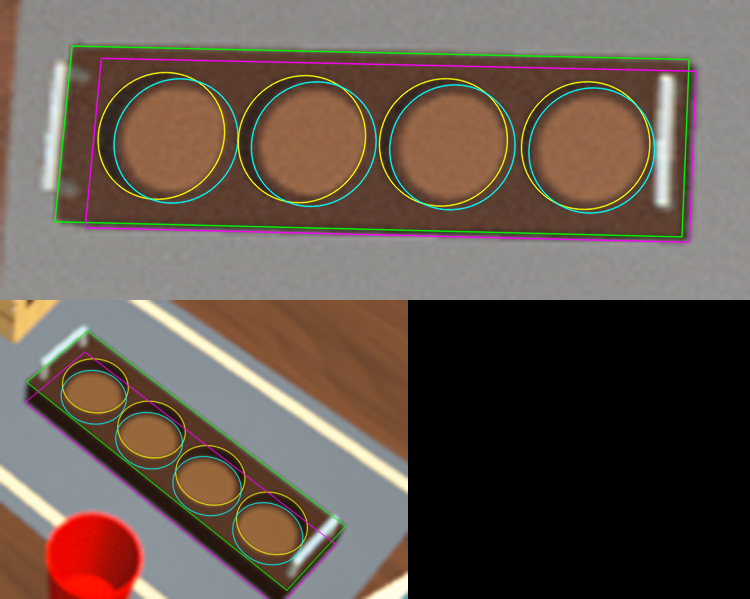

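The overlay matches both views with the rack top at z 0.040 m. That puts the wells, left to right, at (.556,.325), (.553,.245), (.551,.165) and (.549,.085). I start by turning and travelling over the yellow bottle.

```bash
python3 -m jog '[[[0.5,-0.3,-0.113],-0.365,0.4],[[0.95,-0.608,-0.113],-0.365,0.4],[[0.95,-0.608,-0.113],-0.365,0.4],[[0.95,-0.608,-0.113],-0.365,0.4],[[0.95,-0.608,-0.113],-0.365,0.4],[[0.95,-0.608,-0.113],-0.365,0.4],[[0.95,-0.608,-0.113],-0.365,0.4],[[0.95,-0.608,-0.113],-0.365,0.4],[[0.95,-0.608,-0.113],-0.365,0.4],[[0.95,-0.608,-0.113],-0.365,0.4],[[0.95,-0.608,-0.113],-0.365,0.4]]' 20
```

```text
time: 2.38
tool_pos: [0.4617, -0.1019, 0.4498]
tool_rot: [-3.141, 0.0, 1.568]
contact_force: [0.1, 0.1, 0.2]
opening: 0.0556
grip_force: 0.0
```

```bash
python3 -m jog '[[[0.051,0.107,0],0,0.4],[[0.051,0.107,0],0,0.4],[[0.051,0.107,0.08],0,0.4],[[0.051,0.107,0.16],0,0.4],[[0.051,0.107,0.24],0,0.4],[[0.051,0.107,0.29],0,0.4],[[0.051,0.107,0.315],0,0.4],[[0.051,0.107,0.315],0,0.4]]'
python3 - <<'E'
from h import *
ims=[]
for c in("top","scene"):
    im=cams.read_camera(c); u,v=proj(c,[.5045,-.08,.19])[0].astype(int); ims.append(cv2.resize(im[v-50:v+50,u-65:u+65,::-1],None,fx=3,fy=3))
cv2.imwrite("pics/g1.png",np.hstack(ims))
E
```

```text
time: 3.38
tool_pos: [0.5048, -0.0808, 0.3238]
tool_rot: [-3.141, -0.0, 1.57]
contact_force: [-0.4, -0.3, 0.6]
opening: 0.0548
grip_force: 0.0
```

View pics/g1.png

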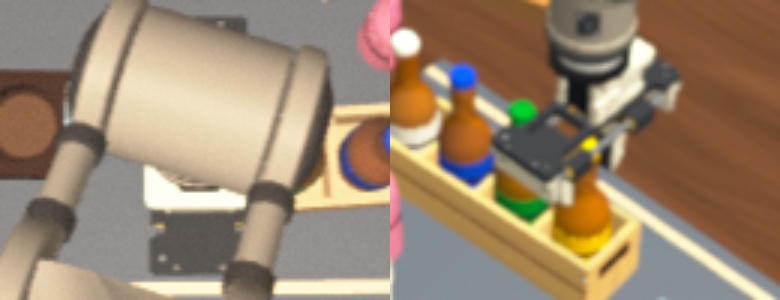

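The yellow cap (right panel, about (590,145)) sits between the fingers. I close and lift.

```bash
python3 -m jog '[[[0,0,0],0,0.9],[[0,0,0],0,0.9],[[0,0,0],0,0.9],[[0,0,0],0,0.9],[[0,0,-0.03],0,0.9],[[0,0,-0.1],0,0.9],[[0,0,-0.18],0,0.9],[[0,0,-0.26],0,0.9],[[0,0,-0.32],0,0.9],[[0,0,-0.33],0,0.9],[[0,0,-0.33],0,0.9]]' 35
```

```text
time: 4.85
tool_pos: [0.5049, -0.0801, 0.4552]
tool_rot: [-3.14, -0.0, 1.571]
contact_force: [0.2, -0.3, -5.0]
opening: 0.0268
grip_force: 35.0
```

```bash
python3 -m jog '[[[0.05,0,0],0,0.9],[[0.14,0.02,0],0,0.9],[[0.25,0.04,0],0,0.9],[[0.36,0.06,0],0,0.9],[[0.47,0.07,0],0,0.9],[[0.58,0.09,0],0,0.9],[[0.69,0.1,0],0,0.9],[[0.8,0.12,0],0,0.9],[[0.88,0.127,0],0,0.9],[[0.93,0.127,0],0,0.9],[[0.95,0.127,0],0,0.9],[[0.95,0.127,0],0,0.9]]'
python3 - <<'E'
from h import *
print(observe()["tool_pos"])
E
```

```text
time: 6.35
tool_pos: [0.556, 0.2995, 0.4555]
tool_rot: [-3.141, 0.001, 1.57]
contact_force: [-0.1, -0.2, -4.4]
opening: 0.0268
grip_force: 35.0
[0.55603928 0.29947134 0.45546438]
```

```bash
python3 -m jog '[[[0.04,0,0],0,0.9],[[0.0645,0,0.05],0,0.9],[[0.0645,0,0.1],0,0.9],[[0.0645,0,0.15],0,0.9],[[0.0645,0,0.19],0,0.9],[[0.0645,0,0.2],0,0.9],[[0.0645,0,0.2],0,0.9]]'
cat > bv.py <<'E'
from h import *
import sys
# overlay: predicted bottle (x,y,zbottom) and well n in both views
f,x,y,z,wx,wy=sys.argv[1],*map(float,sys.argv[2:7]); print(observe()["tool_pos"])
t=np.linspace(0,2*np.pi,60); C=np.c_[np.cos(t),np.sin(t)]; ims=[]
for c in("top","scene"):
    im=cams.read_camera(c); u,v=proj(c,[x,y,.09])[0].astype(int); k=5; u0,v0=u-39,v-45
    u0,v0=max(u0,0),max(v0,0)
    a=cv2.resize(np.ascontiguousarray(im[v0:v0+90,u0:u0+78,::-1]),None,fx=k,fy=k,interpolation=cv2.INTER_CUBIC)
    for r,cx,cy,h,col in((.0305,x,y,z+.005,(255,0,255)),(.0305,x,y,z+.092,(255,0,255)),(.0145,x,y,z+.188,(255,0,255)),(.036,wx,wy,.04,(0,255,0))):
        q=(proj(c,np.c_[C*r+[cx,cy],np.full(60,h)])-(u0,v0)+.5)*k-.5; cv2.polylines(a,[np.round(q*16).astype(np.int32)],True,col,1,cv2.LINE_AA,4)
    ims.append(a)
cv2.imwrite(f,np.hstack(ims))
E
python3 bv.py pics/b1.png .5558 .3246 .059 .5558 .3246
```

```text
time: 7.22
tool_pos: [0.5562, 0.3256, 0.3762]
tool_rot: [3.141, -0.0, 1.57]
contact_force: [0.6, -0.1, -4.5]
opening: 0.0271
grip_force: 35.0
[0.55618234 0.32561855 0.37622097]
```

View pics/b1.png

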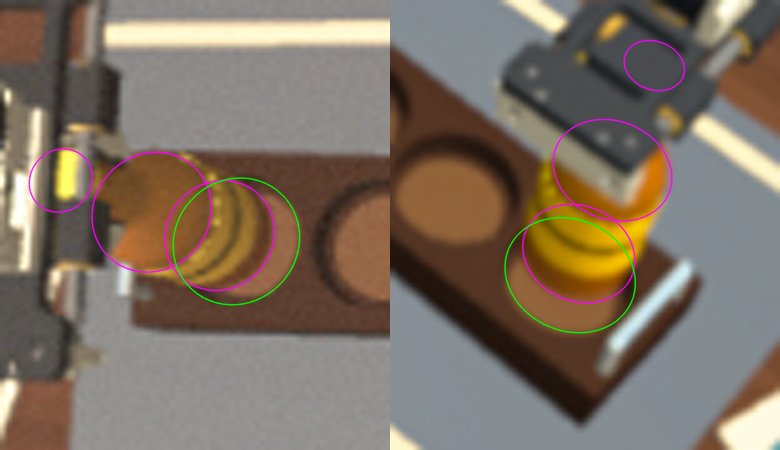

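The bottle hangs upright over the leftmost well and its underside agrees with the prediction to within 2–3 mm. I lower it gently.

```bash
python3 -m jog '[[[0,0,0.02],0,0.9],[[0,0,0.04],0,0.9],[[0,0,0.06],0,0.9],[[0,0,0.075],0,0.9],[[0,0,0.085],0,0.9],[[0,0,0.09],0,0.9],[[0,0,0.094],0,0.9],[[0,0,0.098],0,0.9],[[0,0,0.098],0,0.9],[[0,0,0.098],0,0.9]]'; python3 -m jog '[[[0,0,0.003],0,0.9],[[0,0,0.006],0,0.9],[[0,0,0.006],0,0.9]]'
```

```text
time: 8.57
tool_pos: [0.556, 0.3256, 0.3368]
tool_rot: [3.141, 0.0, 1.57]
contact_force: [0.1, -0.1, -4.3]
opening: 0.0269
grip_force: 35.0
time: 8.95
tool_pos: [0.556, 0.3256, 0.3343]
tool_rot: [3.142, 0.0, 1.571]
contact_force: [0.2, 0.6, -4.4]
opening: 0.0271
grip_force: 35.0
```

```bash
python3 -m jog '[[[0,0,0.002],0,0.9],[[0,0,0.003],0,0.9],[[0,0,0.003],0,0.9]]'
```

```text
time: 9.32
tool_pos: [0.556, 0.3257, 0.3342]
tool_rot: [3.14, -0.001, 1.571]
contact_force: [-1.7, 1.1, 4.9]
opening: 0.0267
grip_force: 35.0
```

Contact came at the predicted height, with the force swinging from -4.4 to +4.9 N. I release and rise, then travel back to green.

```bash
python3 -m jog '[[[0,0,0],0,0.4],[[0,0,0],0,0.4],[[0,0,0],0,0.4],[[0,0,-0.06],0,0.4],[[0,0,-0.16],0,0.4],[[0,0,-0.25],0,0.4],[[-0.12,0,-0.25],0,0.4],[[-0.27,-0.03,-0.25],0,0.4],[[-0.42,-0.06,-0.25],0,0.4],[[-0.57,-0.08,-0.25],0,0.4],[[-0.72,-0.117,-0.25],0,0.4],[[-0.87,-0.117,-0.25],0,0.4]]'; python3 -m jog '[[[-0.15,0,0],0,0.4],[[-0.3,0,0],0,0.4],[[-0.345,0,0],0,0.4],[[-0.345,0,0],0,0.4],[[-0.345,0,0],0,0.4]]'
```

```text
time: 10.82
tool_pos: [0.5081, -0.0241, 0.4334]
tool_rot: [3.141, 0.0, 1.571]
contact_force: [1.1, 0.1, 0.9]
opening: 0.0547
grip_force: 0.0
time: 11.45
tool_pos: [0.5091, -0.1591, 0.4331]
tool_rot: [-3.141, -0.001, 1.572]
contact_force: [0.3, -0.1, 0.5]
opening: 0.0551
grip_force: 0.0
```

```bash
python3 -m jog '[[[-0.0055,0,0.05],0,0.4],[[-0.0055,0,0.12],0,0.4],[[-0.0055,0,0.19],0,0.4],[[-0.0055,0,0.25],0,0.4],[[-0.0055,0,0.273],0,0.4],[[-0.0055,0,0.273],0,0.4],[[-0.0055,0,0.273],0,0.4],[[-0.0055,0,0.273],0,0.9],[[-0.0055,0,0.273],0,0.9],[[-0.0055,0,0.273],0,0.9],[[-0.0055,0,0.273],0,0.9]]'
python3 bv.py pics/b2.png .5558 .3246 .018 .5534 .2446
```

```text
time: 12.82
tool_pos: [0.5091, -0.1627, 0.3241]
tool_rot: [3.141, 0.0, 1.57]
contact_force: [-0.7, 0.1, 1.0]
opening: 0.0268
grip_force: 35.0
[ 0.50908813 -0.16270224  0.32413601]
```

View pics/b2.png

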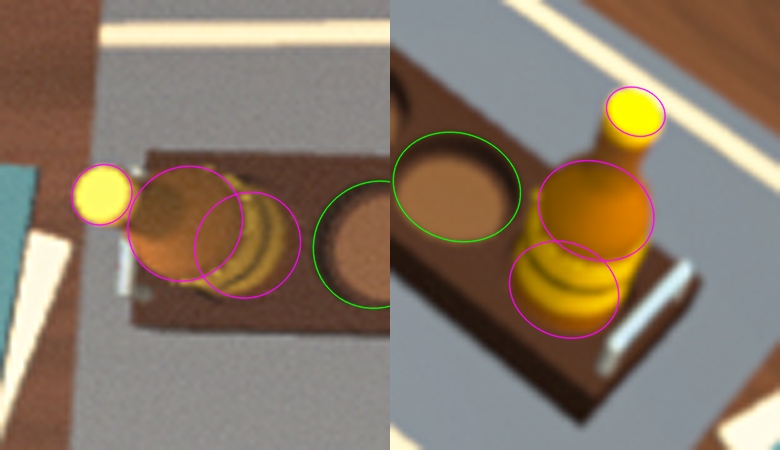

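Yellow stands upright on the bottom of its well: cap and body match the overlay in both views. Green is gripped, so I lift and carry it.

```bash
python3 -m jog '[[[0,0,-0.04],0,0.9],[[0,0,-0.11],0,0.9],[[0,0,-0.19],0,0.9],[[0,0,-0.27],0,0.9],[[0,0,-0.32],0,0.9],[[0.05,0.02,-0.33],0,0.9],[[0.14,0.04,-0.33],0,0.9],[[0.25,0.06,-0.33],0,0.9],[[0.36,0.08,-0.33],0,0.9],[[0.47,0.1,-0.33],0,0.9],[[0.58,0.111,-0.33],0,0.9],[[0.69,0.111,-0.33],0,0.9]]'; python3 -m jog '[[[0.1,0,0],0,0.9],[[0.19,0,0],0,0.9],[[0.26,0,0],0,0.9],[[0.3,0,0],0,0.9],[[0.32,0,0],0,0.9],[[0.325,0,0],0,0.9],[[0.325,0,0],0,0.9],[[0.325,0,0],0,0.9]]'
```

```text
time: 14.42
tool_pos: [0.5536, 0.1148, 0.4543]
tool_rot: [-3.138, 0.0, 1.57]
contact_force: [0.8, 0.9, -6.2]
opening: 0.027
grip_force: 35.0
time: 15.42
tool_pos: [0.5537, 0.2426, 0.456]
tool_rot: [3.141, 0.0, 1.569]
contact_force: [0.6, 0.1, -5.5]
opening: 0.0266
grip_force: 35.0
```

```bash
python3 -m jog '[[[0.0015,0,0.05],0,0.9],[[0.0015,0,0.11],0,0.9],[[0.0015,0,0.17],0,0.9],[[0.0015,0,0.21],0,0.9],[[0.0015,0,0.24],0,0.9],[[0.0015,0,0.265],0,0.9],[[0.0015,0,0.28],0,0.9],[[0.0015,0,0.29],0,0.9],[[0.0015,0,0.296],0,0.9],[[0.0015,0,0.3],0,0.9],[[0.0015,0,0.301],0,0.9],[[0.0015,0,0.301],0,0.9]]'; python3 -m jog '[[[0,0,0.002],0,0.9],[[0,0,0.004],0,0.9],[[0,0,0.004],0,0.9]]'
```

```text
time: 16.92
tool_pos: [0.5536, 0.244, 0.3356]
tool_rot: [3.141, 0.0, 1.571]
contact_force: [-0.1, -0.4, -5.4]
opening: 0.027
grip_force: 35.0
time: 17.3
tool_pos: [0.5536, 0.244, 0.3342]
tool_rot: [3.141, -0.0, 1.57]
contact_force: [-0.6, 0.0, -3.0]
opening: 0.0269
grip_force: 35.0
```

```bash
python3 -m jog '[[[0,0,0.001],0,0.9],[[0,0,0.002],0,0.9],[[0,0,0.002],0,0.9]]'
```

```text
time: 17.68
tool_pos: [0.5537, 0.2441, 0.3341]
tool_rot: [3.14, -0.001, 1.571]
contact_force: [-1.9, 0.6, 5.9]
opening: 0.0272
grip_force: 35.0
```

```bash
python3 -m jog '[[[0,0,0],0,0.4],[[0,0,0],0,0.4],[[0,0,0],0,0.4],[[0,0,-0.06],0,0.4],[[0,0,-0.16],0,0.4],[[0,0,-0.25],0,0.4],[[-0.12,0,-0.25],0,0.4],[[-0.27,-0.03,-0.25],0,0.4],[[-0.42,-0.06,-0.25],0,0.4],[[-0.57,-0.08,-0.25],0,0.4],[[-0.72,-0.1,-0.25],0,0.4],[[-0.87,-0.1,-0.25],0,0.4]]'; python3 -m jog '[[[-0.15,0,0],0,0.4],[[-0.3,0,0],0,0.4],[[-0.341,0,0],0,0.4],[[-0.341,0,0],0,0.4],[[-0.341,0,0],0,0.4]]'
```

```text
time: 19.18
tool_pos: [0.5128, -0.1058, 0.4333]
tool_rot: [3.141, 0.0, 1.57]
contact_force: [0.6, 0.3, 0.3]
opening: 0.0551
grip_force: 0.0
time: 19.8
tool_pos: [0.5136, -0.239, 0.4331]
tool_rot: [-3.141, -0.001, 1.572]
contact_force: [-0.1, 0.2, -0.6]
opening: 0.0553
grip_force: 0.0
```

```bash
python3 -m jog '[[[0,0,0.05],0,0.4],[[0,0,0.12],0,0.4],[[0,0,0.19],0,0.4],[[0,0,0.25],0,0.4],[[0,0,0.273],0,0.4],[[0,0,0.273],0,0.4],[[0,0,0.273],0,0.4],[[0,0,0.273],0,0.9],[[0,0,0.273],0,0.9],[[0,0,0.273],0,0.9],[[0,0,0.273],0,0.9]]'
python3 bv.py pics/b3.png .5534 .2451 .018 .5534 .2446
```

```text
time: 21.18
tool_pos: [0.5136, -0.2405, 0.3241]
tool_rot: [3.141, 0.0, 1.57]
contact_force: [1.4, -0.2, 0.4]
opening: 0.0271
grip_force: 35.0
[ 0.51355212 -0.24050174  0.32413248]
```

View pics/b3.png

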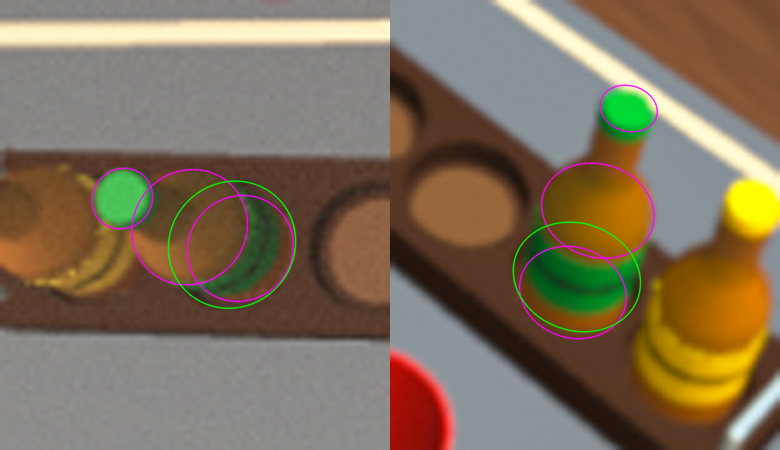

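Green stands upright in the second well, with its cap on the overlay in both views. Blue next.

```bash
python3 -m jog '[[[0,0,-0.04],0,0.9],[[0,0,-0.11],0,0.9],[[0,0,-0.19],0,0.9],[[0,0,-0.27],0,0.9],[[0,0,-0.32],0,0.9],[[0.05,0.02,-0.33],0,0.9],[[0.14,0.04,-0.33],0,0.9],[[0.25,0.06,-0.33],0,0.9],[[0.36,0.08,-0.33],0,0.9],[[0.47,0.093,-0.33],0,0.9],[[0.58,0.093,-0.33],0,0.9],[[0.69,0.093,-0.33],0,0.9]]'; python3 -m jog '[[[0.1,0,0],0,0.9],[[0.19,0,0],0,0.9],[[0.26,0,0],0,0.9],[[0.3,0,0],0,0.9],[[0.32,0,0],0,0.9],[[0.323,0,0],0,0.9],[[0.323,0,0],0,0.9],[[0.323,0,0],0,0.9]]'; python3 -m jog '[[[0,0,0.05],0,0.9],[[0,0,0.11],0,0.9],[[0,0,0.17],0,0.9],[[0,0,0.19],0,0.9],[[0,0,0.2],0,0.9],[[0,0,0.2],0,0.9]]'
```

```text
time: 22.78
tool_pos: [0.5503, 0.037, 0.456]
tool_rot: [-3.14, -0.0, 1.57]
contact_force: [0.0, 0.3, -5.6]
opening: 0.0271
grip_force: 35.0
time: 23.78
tool_pos: [0.5509, 0.1641, 0.4559]
tool_rot: [-3.142, 0.0, 1.57]
contact_force: [0.0, -0.2, -5.8]
opening: 0.0271
grip_force: 35.0
time: 24.52
tool_pos: [0.551, 0.1647, 0.3766]
tool_rot: [3.14, -0.0, 1.57]
contact_force: [-0.8, -0.2, -6.1]
opening: 0.027
grip_force: 35.0
```

```bash
python3 -m jog '[[[0,0,0.02],0,0.9],[[0,0,0.04],0,0.9],[[0,0,0.06],0,0.9],[[0,0,0.075],0,0.9],[[0,0,0.085],0,0.9],[[0,0,0.092],0,0.9],[[0,0,0.097],0,0.9],[[0,0,0.101],0,0.9],[[0,0,0.101],0,0.9],[[0,0,0.101],0,0.9]]';  python3 -m jog '[[[0,0,0.002],0,0.9],[[0,0,0.004],0,0.9],[[0,0,0.006],0,0.9],[[0,0,0.006],0,0.9]]'
```

```text
time: 25.78
tool_pos: [0.5508, 0.1648, 0.3356]
tool_rot: [3.141, 0.0, 1.57]
contact_force: [0.1, 0.1, -5.6]
opening: 0.0268
grip_force: 35.0
time: 26.28
tool_pos: [0.5509, 0.1648, 0.3341]
tool_rot: [3.14, -0.0, 1.571]
contact_force: [-1.9, 0.3, 5.1]
opening: 0.0272
grip_force: 35.0
```

```bash
python3 -m jog '[[[0,0,0],0,0.4],[[0,0,0],0,0.4],[[0,0,0],0,0.4],[[0,0,-0.06],0,0.4],[[0,0,-0.16],0,0.4],[[0,0,-0.25],0,0.4],[[-0.12,0,-0.25],0,0.4],[[-0.27,-0.03,-0.25],0,0.4],[[-0.42,-0.06,-0.25],0,0.4],[[-0.57,-0.08,-0.25],0,0.4],[[-0.72,-0.082,-0.25],0,0.4],[[-0.87,-0.082,-0.25],0,0.4]]'; python3 -m jog '[[[-0.15,0,0],0,0.4],[[-0.3,0,0],0,0.4],[[-0.345,0,0],0,0.4],[[-0.345,0,0],0,0.4],[[-0.345,0,0],0,0.4]]'
```

```text
time: 27.78
tool_pos: [0.5175, -0.1851, 0.4333]
tool_rot: [3.141, 0.0, 1.57]
contact_force: [1.0, 0.4, 0.3]
opening: 0.0549
grip_force: 0.0
time: 28.4
tool_pos: [0.5181, -0.3197, 0.4332]
tool_rot: [-3.142, -0.001, 1.572]
contact_force: [0.5, 0.8, -0.4]
opening: 0.055
grip_force: 0.0
```

```bash
python3 -m jog '[[[-0.001,0,0.05],0,0.4],[[-0.001,0,0.12],0,0.4],[[-0.001,0,0.19],0,0.4],[[-0.001,0,0.25],0,0.4],[[-0.001,0,0.273],0,0.4],[[-0.001,0,0.273],0,0.4],[[-0.001,0,0.273],0,0.4],[[-0.001,0,0.273],0,0.9],[[-0.001,0,0.273],0,0.9],[[-0.001,0,0.273],0,0.9],[[-0.001,0,0.273],0,0.9]]'
python3 bv.py pics/b4.png .551 .1648 .018 .551 .1648
```

```text
time: 29.78
tool_pos: [0.5179, -0.3217, 0.3241]
tool_rot: [3.141, 0.0, 1.57]
contact_force: [1.4, -0.8, 0.6]
opening: 0.0271
grip_force: 35.0
[ 0.51794287 -0.3217354   0.32413757]
```

View pics/b4.png

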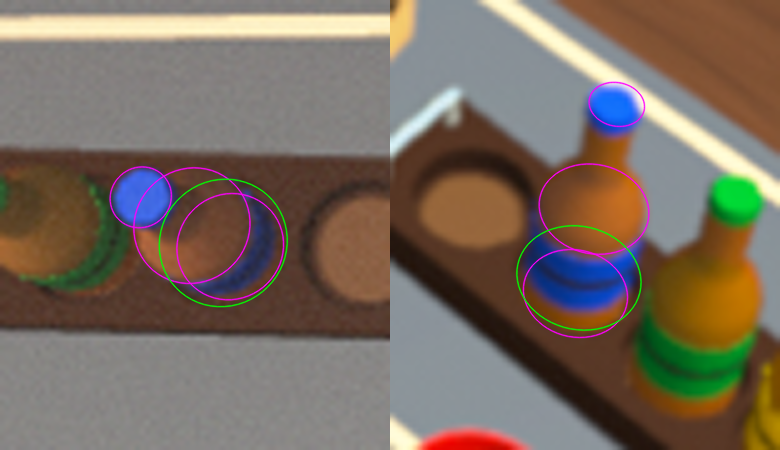

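Blue stands upright in the third well. White is gripped; I carry it to the last well.

```bash
python3 -m jog '[[[0,0,-0.04],0,0.9],[[0,0,-0.11],0,0.9],[[0,0,-0.19],0,0.9],[[0,0,-0.27],0,0.9],[[0,0,-0.32],0,0.9],[[0.05,0.02,-0.33],0,0.9],[[0.14,0.04,-0.33],0,0.9],[[0.25,0.06,-0.33],0,0.9],[[0.36,0.077,-0.33],0,0.9],[[0.47,0.077,-0.33],0,0.9],[[0.58,0.077,-0.33],0,0.9],[[0.69,0.077,-0.33],0,0.9]]'; python3 -m jog '[[[0.1,0,0],0,0.9],[[0.19,0,0],0,0.9],[[0.26,0,0],0,0.9],[[0.3,0,0],0,0.9],[[0.32,0,0],0,0.9],[[0.326,0,0],0,0.9],[[0.326,0,0],0,0.9],[[0.326,0,0],0,0.9]]'; python3 -m jog '[[[0,0,0.05],0,0.9],[[0,0,0.11],0,0.9],[[0,0,0.17],0,0.9],[[0,0,0.19],0,0.9],[[0,0,0.2],0,0.9],[[0,0,0.2],0,0.9]]'
```

```text
time: 31.38
tool_pos: [0.5482, -0.0429, 0.455]
tool_rot: [-3.139, -0.001, 1.571]
contact_force: [1.2, -0.6, -4.3]
opening: 0.027
grip_force: 35.0
time: 32.38
tool_pos: [0.5488, 0.0841, 0.4559]
tool_rot: [-3.142, 0.0, 1.569]
contact_force: [-0.3, 0.4, -4.1]
opening: 0.027
grip_force: 35.0
time: 33.12
tool_pos: [0.5489, 0.0846, 0.3765]
tool_rot: [3.141, 0.0, 1.57]
contact_force: [-0.3, -0.5, -3.3]
opening: 0.0268
grip_force: 35.0
```

```bash
python3 -m jog '[[[0,0,0.02],0,0.9],[[0,0,0.04],0,0.9],[[0,0,0.06],0,0.9],[[0,0,0.075],0,0.9],[[0,0,0.085],0,0.9],[[0,0,0.092],0,0.9],[[0,0,0.097],0,0.9],[[0,0,0.101],0,0.9],[[0,0,0.101],0,0.9],[[0,0,0.101],0,0.9]]';  python3 -m jog '[[[0,0,0.002],0,0.9],[[0,0,0.004],0,0.9],[[0,0,0.006],0,0.9],[[0,0,0.006],0,0.9]]'
```

```text
time: 34.38
tool_pos: [0.5488, 0.0848, 0.3356]
tool_rot: [3.141, 0.0, 1.57]
contact_force: [-0.2, -0.2, -4.4]
opening: 0.0272
grip_force: 35.0
time: 34.88
tool_pos: [0.5489, 0.0848, 0.334]
tool_rot: [3.14, 0.0, 1.57]
contact_force: [-1.1, 0.7, 4.6]
opening: 0.0275
grip_force: 35.0
```

Seated. I release, rise and withdraw clear, then look.

```bash
python3 -m jog '[[[0,0,0],0,0.4],[[0,0,0],0,0.4],[[0,0,0],0,0.4],[[0,0,-0.06],0,0.4],[[0,0,-0.16],0,0.4],[[0,0,-0.25],0,0.4],[[-0.12,0,-0.25],0,0.4],[[-0.27,-0.03,-0.25],0,0.4],[[-0.42,-0.06,-0.25],0,0.4],[[-0.57,-0.1,-0.25],0,0.4],[[-0.6,-0.1,-0.25],0,0.4],[[-0.6,-0.1,-0.25],0,0.4]]'
python3 - <<'E'
from h import *
a=[cams.read_camera(c)[:,:,::-1] for c in("top","scene")]
cv2.imwrite("pics/f.png",np.vstack([cv2.resize(a[0][120:300,100:450],None,fx=1.8,fy=1.6),cv2.resize(a[1][80:330,200:550],None,fx=1.8,fy=1.2)])[:600])
for t in["red_cup","mug","opener"]: print(t,[(np.round(d["position"],3).tolist()) for d in models.pinpoint(t,"scene")][:2])
E
```

```text
time: 36.38
tool_pos: [0.5088, -0.1556, 0.4329]
tool_rot: [-3.142, -0.001, 1.569]
contact_force: [0.1, -0.1, 0.6]
opening: 0.0552
grip_force: 0.0
red_cup [[0.743, 0.232, -0.001]]
mug [[0.736, -0.183, 0.003], [0.745, 0.235, -0.004]]
opener [[0.727, 0.018, 0.002]]
```

View pics/f.png

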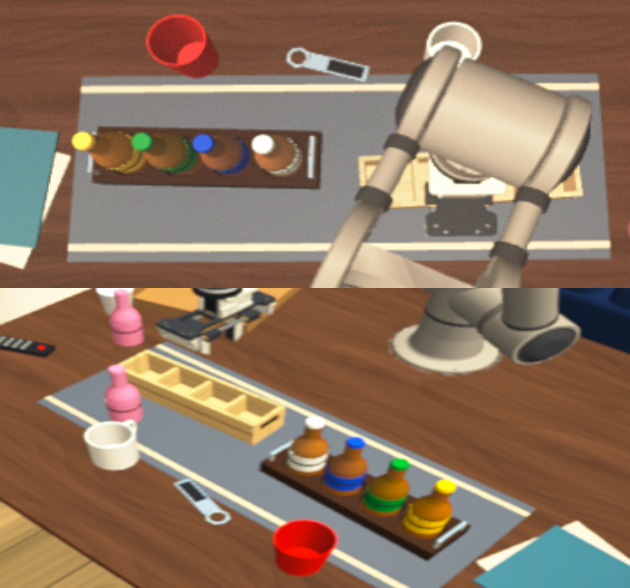

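All four bottles stand upright in the wells, left to right yellow (82,141), green (142,142), blue (203,143) and white (262,144) in the top panel. The crate is empty, and the cup, mug, opener and pink bottles have not moved. I hand in.

```bash
python3 -c "
from cell import robot
print(robot.hand_in())"
```

```text
the job is handed in; nothing more can be done
None
```

The job is handed in: the four bottles stand upright on the bottoms of the rack wells in their crate order (yellow, green, blue, white from the left), and the cup, mug and opener were not moved.

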